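# Push the culture-dish carrier round its L-shaped slot into the scanner

### The job

Load the dish scanner: push the round dish carrier with the fingers along the L-shaped slot in the scanner's deck, first all the way to the corner, then sideways under the hood until it is fully home at the end of the slot. Keep the carrier flat on the deck all the time, never lifting or tipping it, leave the bottles, boxes and other things around it where they stand, and finish with the arm clear.

Things in the scene. Friction and masses are not known exactly. Their poses are not given: they have to be found in the camera images.
- scanner: fixed low dish scanner: aluminium deck, top 30 mm above the table, with an L-shaped slot (16 mm wide and deep, black floor), white hood at its +y end. Origin on the table under the deck; deck spans x -120 to 125, y -120 to 180 mm in its frame. +x points roughly away from the robot, +y roughly to its left, turned by up to 0.4 rad. First slot leg along +x, second along +y
- carrier: loose round grey tray, 100 mm across, 16 mm thick, with a clear culture dish (brown filling) 90 mm across fixed on it, 30 mm tall in all. Origin: centre of its underside, on the deck; z up. 0.2 to 0.4 kg, slides with a few newtons at most, stays where left. A steel pin 12 mm across and 12 mm long under its centre hangs in the slot, 2 mm play each side; its turn about the pin does not matter
- slot_start (a point): point on the deck's top surface at the start of the slot's first leg (scanner frame x -50, y -45 mm). The carrier starts in this leg, its centre 0 to 30 mm past this point
- slot_corner (a point): point on the deck's top surface at the slot's corner, where the legs' centre lines meet (scanner frame x 50, y -45 mm). Pushed along the first leg the carrier stops dead with its centre 2 mm past this point; its pin can enter the second leg only when its centre is within 2 mm of x = 50 mm
- slot_end (a point): point on the deck's top surface at the end of the slot's second leg (scanner frame x 50, y 45 mm). Pushed along the second leg the carrier stops dead with its centre 2 mm past this point: it is then fully home, about a third of it under the hood
- hood_mouth (a point): middle of the lower edge of the hood's mouth, on the deck's top surface (scanner frame x 50, y 62 mm). The mouth faces -y, is 120 mm wide, 36 mm high above the deck and 63 mm deep; the hood outside spans x -20 to 120, y 62 to 175 mm, its top is 58 mm above the deck
- oil_bottle: small amber dropper bottle, 28 mm across, 55 mm tall, on the scanner deck in the corner left of the slot's start (bystander); origin at the centre of its underside
- stain_jar: glass jar with white cap, 48 mm across, 60 mm tall, on the table to the right of the scanner (bystander); origin at the centre of its underside
- slide_box: blue slide box 85 x 30 x 32 mm on the table to the right of the scanner (bystander); origin at the centre of its underside, long side along its x
- dish_stack: stack of three small clear dishes, 60 mm across, 45 mm tall, on the table to the left of the scanner (bystander); origin at the centre of its underside
- tip_box: blue pipette-tip box with white lid, 120 x 80 x 60 mm on the table, front left (bystander); origin at the centre of its underside
- beaker: glass beaker, 60 mm across, 70 mm tall, on the table, front right (bystander); origin at the centre of its underside
- spray: white bottle, 60 mm across, 150 mm tall, on the table further right (bystander); origin at the centre of its underside
Not all that is in view belongs to the job. Leave any black, green or purple look-alike of the carrier alone.

How it is judged:
By the outcome, as a careful person would: the job done as asked, in the order asked, and still so for the second after the job is handed in, with the robot touching nothing.
It also fails if it takes over 48 s, if anything falls off the work surface, if the arm or the gripper's body presses on something with over 40 N, if the wrist force passes 120 N, or if a joint passes its speed limit or range.

### The arm

A 6-joint arm with a two-finger parallel gripper is mounted at the origin on the work surface. World frame = base frame: x ahead of the robot, y to its left, z up, the work surface at z = 0. Lengths are in m, angles in rad, forces in N, time in s.
With the tool pointing down it reaches from about 0.375 to 0.975 m from the base axis. Payload 3.8 kg.
Tool frame: the origin (TCP) lies on the centre line of the jaws, within the pads' length; the fingertips stand 17 mm ahead of it and the grasp point (between the pads) lies 2 mm behind it (bot.tip_extent is the distance from the TCP to the fingertips, in m); z points along the fingers, y is the line along which they close (so a half turn about z gives the same grasp; the last joint's range is limited). The gripper opens to 85 mm and grips with 20 to 120 N. Pads are 22 mm wide; open, the fingers measure 114 mm over their backs; the gripper's body (76 mm by 85 mm) begins 54 mm behind the grasp point. The pads swing forward as they close: fully open they stand 13 mm farther back than shut.
Start: joints at [1.197, 0.264, 1.604, -0, 1.274, -0.037], TCP at [0.223, 0.637, 0.248] pointing down, gripper open.
Joint ranges: [-2.63, 2.63], [-0.94, 2.18], [0.31, 2.57], [-1.31, 4.45], [0, 2.66], [-2.55, 2.55]. Speed limits (rad/s): [2.57, 2.57, 3.14, 3.14, 3.14, 3.14].

### API

Orientations are given as a rotation vector (axis times angle).
In Python, from workcell import readout, read_camera, finish_job, bot gives the robot as it stands.
- The arm moves only by the tool jog_arm, never from a script. Its argument "deltas" is one flat list of numbers, 7 for each row, row after row: the shift along the tool's x, y, z in m, then the turn, a rotation vector about the tool's x, y, z in degrees, then the gripper command: -1 is shut, 1 is fully open, values between are in proportion. A call has 1 to 8 rows; each row is the pose to reach, as a shift and turn from the pose commanded when the call began, along the tool's axes at that moment; what a row does not reach only later rows make up. A row lasts 1/10 s, in which the tool goes at most 50 mm and 8.59 degrees, less where a joint would pass 70% of its speed; a pose out of reach is approached as far as the arm can. A call with a gripper value outside its range is refused whole. The fingers move at their own pace and stop on an object; "squeeze" is the grip in N (left out, the last holds). Time passes only in rows, so rows that repeat a pose let the fingers close. It gives the time, the measured TCP pose, the force, the opening and the grip force at its end, in the units of the state.
- readout.read_state(): the state, without advancing time (a new reading comes with each control period).
- read_camera(name): name is "scene" or "top" or "wrist"; returns a dict with "color" (384x512x3 uint8, blue, green, red), "fx", "fy", "cx", "cy" (pixels), "origin" and "attitude" of the camera in the world. Camera axes: x right, y down, z forward; pixel columns grow to the right and rows downward; lengths in m; the calibration is good to about 2 mm. A picture is of the moment at which its call begins. There is no depth.
- finish_job(): hands the job in; it is judged then, once.
The state is a dict: "time": time; "q": joint angles; "joint_vel": joint speeds; "joint_torque": joint torques, N m; "tool_pos": TCP position; "tcp_rot": TCP orientation; "wrist_force": force on the tool from outside, world axes, zero at the start; "torque": the same for the moment, N m; "width": opening from 0.0 (shut) to 1.0 (fully open); "grip_force": force on a finger pad.
Only numpy, scipy, OpenCV 4.12 (cv2) and the standard library are available. Lean on these libraries where they do the work, as an engineer would, in place of code of your own. Each camera call takes 0.05 s, during which the arm holds its last target. There are 200 camera calls.

## Working session

There is one attempt and no reset: what is moved stays moved. The work goes in short steps, Python scripts to look and compute and a tool call to move; the robot and the scene stay as the last step left them, time stands still between calls to the robot, and variables do not carry over. Pictures are saved under pics/ and viewed, at most 10 in all, crops included, and the job is handed in when it is done.

Besides the shell and the picture viewer there is one more tool, called by a JSON object that holds its "op" and its "data", one argument or row to a line. jog_arm: Moves the arm, as the interface text tells. Its arguments: {"type":"object","properties":{"deltas":{"type":"array"},"squeeze":{"type":"number"}},"required":["deltas"]}

```bash
mkdir -p pics
cat > h.py <<'E'
import numpy as np,cv2,pickle
from workcell import readout, read_camera, finish_job, bot
from scipy.spatial.transform import Rotation as R
def att(c):
    a=np.array(c["attitude"],float)
    return a if a.shape==(3,3) else (R.from_rotvec(a).as_matrix() if a.size==3 else R.from_quat(a).as_matrix())
def ray(c,u,v):
    d=att(c)@np.array([(u-c["cx"])/c["fx"],(v-c["cy"])/c["fy"],1.]);return np.array(c["origin"]),d
def onz(c,u,v,z):
    o,d=ray(c,u,v);return o+d*(z-o[2])/d[2]
def proj(c,p):
    q=att(c).T@(np.array(p)-np.array(c["origin"]));return np.array([c["fx"]*q[0]/q[2]+c["cx"],c["fy"]*q[1]/q[2]+c["cy"]])
E
python3 - <<'E'
from h import *
C={}
for n in ("scene","top"):
    c=read_camera(n);C[n]=c
    print(n,c["fx"],c["cx"],c["cy"],c["origin"],c["attitude"])
    cv2.imwrite(f"pics/{n}0.png",cv2.resize(c["color"],(800,600),interpolation=cv2.INTER_CUBIC))
pickle.dump(C,open("c0.pkl","wb"))
print(readout.read_state())
E
```

```text
scene 422.484890449261 254.1996219676443 188.95402327710744 [1.25780096 0.42801425 0.89270654] [-1.27656239 -2.28620809  0.94514462]
top 464.10611161186443 260.826274211627 186.64447649235484 [ 0.48984775 -0.01826157  1.74175024] [-2.20417861  2.19116251 -0.06189477]
{'time': 0.1, 'q': array([ 1.19709998e+00,  2.64698498e-01,  1.60527935e+00, -2.54221851e-05,
        1.27367961e+00, -3.68896096e-02]), 'joint_vel': array([ 0.00015992, -0.00088695, -0.00457561,  0.00127334,  0.00101179,
        0.00074007]), 'joint_torque': array([ 1.25963274e-03, -5.16706038e+01, -3.68588519e+01,  1.21191010e-04,
        6.14220189e-03, -7.50003665e-06]), 'tool_pos': array([0.22283985, 0.63647867, 0.24704991]), 'tcp_rot': array([-0.52647929, -3.0967594 ,  0.00318265]), 'wrist_force': array([-0.42295693, -0.31403985, -0.47148449]), 'torque': array([-0.00269262, -0.00417584, -0.04886255]), 'grip_force': 0.0, 'width': 0.9995319922764533}
```

View pics/top0.png

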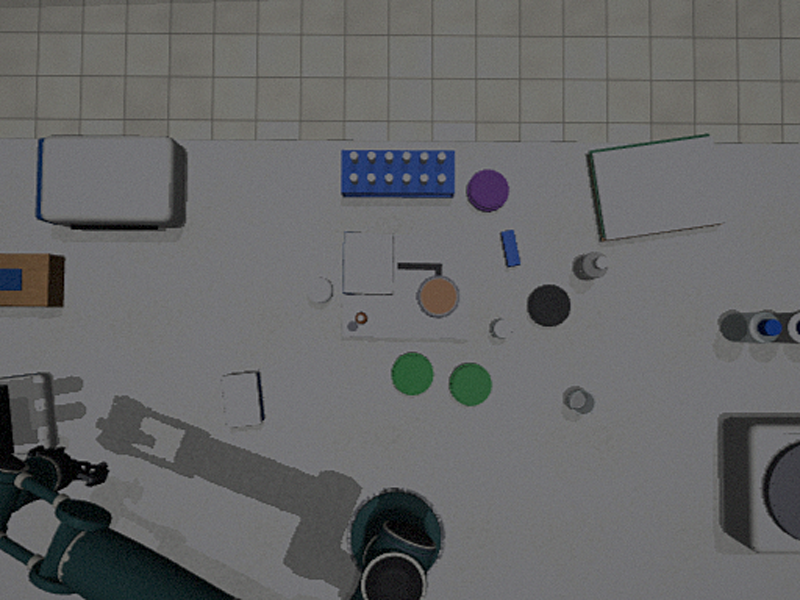

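View pics/scene0.png

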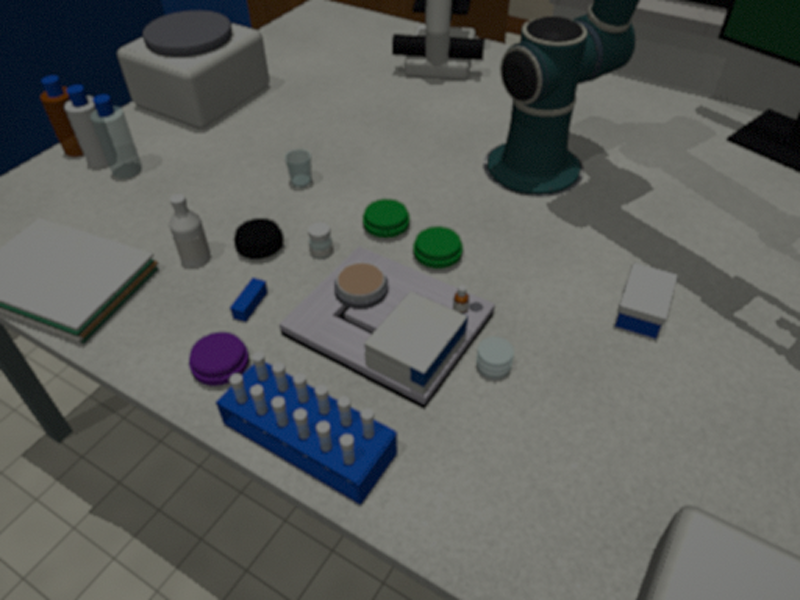

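The top view shows the carrier at about (438,297). The slot's second leg runs from (437,266) to (398,266), with the hood at (343–393, 232–294) and the bottle at (361,318). The scene view shows the carrier at about (361,285). The green, black and purple discs are the look-alikes.

Run:
```python
from h import *
C=pickle.load(open("c0.pkl","rb"));t,s=C["top"],C["scene"];k=.64
# carrier triangulated at dish top centre
A,B=ray(t,438*k,296*k),ray(s,361*k,278*k)
M=np.c_[A[1],-B[1]];x=np.linalg.lstsq(M,B[0]-A[0],rcond=None)[0]
print("dish top",A[0]+x[0]*A[1],B[0]+x[1]*B[1])
print("carrier",onz(t,438*k,297*k,.055),onz(s,361*k,278*k,.06))
for n,u,v,z in [("slot corner c",438,266,.03),("leg2 visible end",398,266,.03),("hoodFL",343,232,.088),("hoodFR",393.5,232,.088),("hoodNR",394,294,.088),("hoodNL",343,294,.088),("deck NR",467,340,.03),("deck NL",342,338,.03)]:
    print(n,onz(t,u*k,v*k,z)[:2].round(4))
a=t["color"][140:225,210:310];b=s["color"][150:265,175:320]
f=lambda a:cv2.convertScaleAbs(cv2.resize(a,(560,int(560*a.shape[0]/a.shape[1])),interpolation=cv2.INTER_CUBIC),alpha=1.6)
cv2.imwrite("pics/t1.png",f(a))
print(a.shape)
```

```text
dish top [ 0.56686944 -0.0969855   0.05858991] [ 0.56573844 -0.09528006  0.05845839]
carrier [ 0.56470263 -0.09716188  0.055     ] [ 0.5670173  -0.09431306  0.06      ]
slot corner c [ 0.6393 -0.0981]
leg2 visible end [ 0.6387 -0.0033]
hoodFL [0.7111 0.1227]
hoodFR [0.7118 0.007 ]
hoodNR [0.5695 0.0049]
hoodNL [0.5688 0.1213]
deck NR [ 0.4648 -0.1671]
deck NL [0.4678 0.1274]
(85, 100, 3)
```

View pics/t1.png

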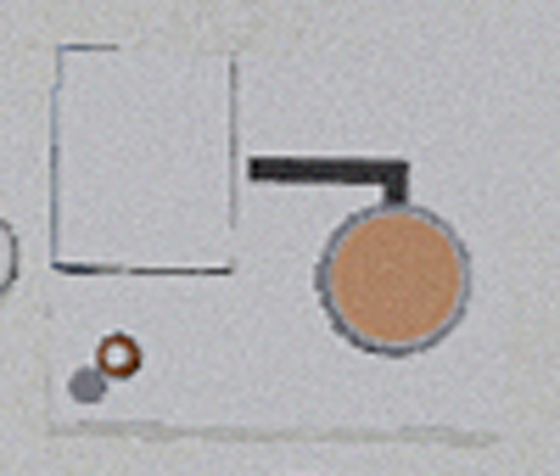

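{"op": "jog_arm", "data": {
  "deltas": [-0.033,-0.034,-0.006,0,0,4.5,-1,-0.066,-0.068,-0.012,0,0,9,-1,-0.099,-0.102,-0.018,0,0,13.5,-1,-0.132,-0.136,-0.024,0,0,18,-1,-0.165,-0.17,-0.03,0,0,22.5,-1,-0.198,-0.204,-0.036,0,0,27,-1,-0.231,-0.238,-0.042,0,0,31.5,-1,-0.263,-0.272,-0.05,0,0,36,-1]
}}

```text
time: 0.9
tool_pos: [0.3814, 0.2914, 0.2979]
tcp_rot: [-1.462, -2.781, 0.001]
wrist_force: [0.4, 1.3, 0.2]
width: 0.002
grip_force: 0.0
```

```bash
cat > go.py <<'E'
import sys
from h import *
# target world x y z, heading(deg) of tool x (tool straight down) -> delta in tool axes
def delta(p,h):
    s=readout.read_state();Rm=R.from_rotvec(s["tcp_rot"]).as_matrix()
    c,n=np.cos(np.radians(h)),np.sin(np.radians(h))
    T=np.array([[c,n,0],[n,-c,0],[0,0,-1.]])
    print("at",s["time"],s["tool_pos"].round(4),"head",np.degrees(np.arctan2(Rm[1,0],Rm[0,0])).round(2),"F",s["wrist_force"].round(1),"w",round(s["width"],2))
    print("delta mm",(Rm.T@(np.array(p)-s["tool_pos"])*1000).round(1),"turn",np.degrees(R.from_matrix(Rm.T@T).as_rotvec()).round(2))
if __name__=="__main__": v=list(map(float,sys.argv[1:])); delta(v[:3],v[3])
E
python3 go.py .54 -.05 .35 88
```

```text
at 0.9 [0.3814 0.2914 0.2979] head 124.54 F [0.4 1.3 0.2] w 0.0
delta mm [-371.1  -63.   -52. ] turn [-5.000e-02  3.000e-02  3.654e+01]
```

{"op": "jog_arm", "data": {
  "deltas": [-0.046,-0.008,-0.0065,0,0,4.6,-1,-0.092,-0.016,-0.013,0,0,9.2,-1,-0.138,-0.024,-0.0195,0,0,13.8,-1,-0.184,-0.032,-0.026,0,0,18.4,-1,-0.23,-0.04,-0.0325,0,0,23,-1,-0.276,-0.048,-0.039,0,0,27.6,-1,-0.322,-0.056,-0.0455,0,0,32.2,-1,-0.371,-0.063,-0.052,0,0,36.5,-1]
}}

```text
time: 1.7
tool_pos: [0.5409, -0.0492, 0.3502]
tcp_rot: [-2.259, -2.182, 0.0]
wrist_force: [0.5, -0.1, -0.7]
width: 0.003
grip_force: 0.0
```

```bash
python3 - <<'E'
from h import *
import time
c=read_camera("wrist");pickle.dump(c,open("w1.pkl","wb"))
print(c["fx"],c["cx"],c["cy"],c["origin"],att(c).round(3).tolist())
cv2.imwrite("pics/w1.png",cv2.convertScaleAbs(cv2.resize(c["color"],(800,600),interpolation=cv2.INTER_CUBIC),alpha=1.5))
E
python3 go.py .54 -.05 .35 88
```

```text
309.98844736467515 253.68112611026757 193.13466890237768 [0.54219198 0.0183895  0.4746757 ] [[0.999, -0.033, -0.008], [-0.034, -0.965, -0.259], [0.001, 0.26, -0.966]]
at 1.75 [ 0.5442 -0.056   0.351 ] head 87.63 F [ 4.3 -4.   0.8] w -0.0
delta mm [ 5.8 -4.5  0.9] turn [ 0.21  0.36 -0.37]
```

View pics/w1.png

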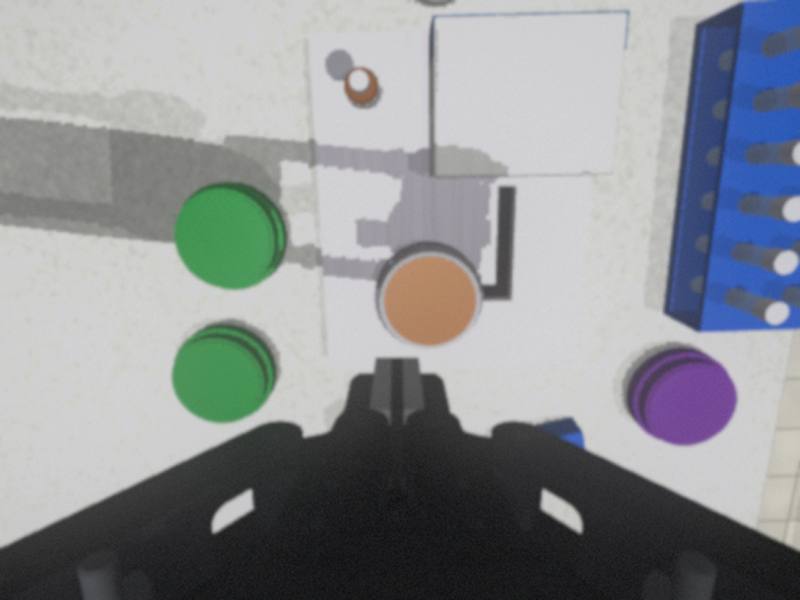

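The wrist view shows the carrier's dish at about (431,300). Leg 2 of the slot runs from (507,190) to the corner at (504,292). The green discs at (230,237) and (222,375) are near the deck's near edge.

Run:
```python
from h import *
c=pickle.load(open("w1.pkl","rb"));t=pickle.load(open("c0.pkl","rb"))["top"];k=.64
f=lambda *a:onz(c,a[0]*k,a[1]*k,a[2])[:2].round(4)
for n,u,v,z in [("leg2 hood end",507,188,.03),("leg2 corner c",503.5,290,.03),("corner outer",511,299,.03),("leg1 at carrier",485,292,.03),("dish top",431,300,.06),("tray",429,297,.046),("hoodmouth L",434,175,.088),("hoodmouth R",610,172,.088),("hood FR",627,12,.088),("hood NL",433,17,.088),("deck near edge top",309,40,.03),("deck near edge bot",326,355,.03),("green1",231,235,.03),("green2",222,372,.03),("bottle",358,78,.085)]: print(n,f(u,v,z))
# automatic dark slot segmentation in both views, centreline directions
for nm,im,box in [("w",c,(300,110,345,195)),("t",t,(250,164,290,180))]:
    x0,y0,x1,y1=box;g=cv2.cvtColor(im["color"],cv2.COLOR_BGR2GRAY)[y0:y1,x0:x1]
    m=(g<np.median(g)*.5).astype(np.uint8);v,u=np.nonzero(m)
    P=np.array([onz(im,a+x0+.0,b+y0,.03)[:2] for a,b in zip(u,v)])
    print(nm,len(P),P.min(0).round(4),P.max(0).round(4))
    for lo in np.arange(-.10,.01,.01):
        q=P[(P[:,1]>=lo)&(P[:,1]<lo+.01)]
        if len(q): print(round(lo+.005,3),len(q),q[:,0].mean().round(4),q[:,0].min().round(4),q[:,0].max().round(4))
```

```text
leg2 hood end [0.6408 0.0008]
leg2 corner c [ 0.6399 -0.093 ]
corner outer [ 0.6472 -0.1021]
leg1 at carrier [ 0.6224 -0.0944]
dish top [ 0.5693 -0.0924]
tray [ 0.5684 -0.0933]
hoodmouth L [0.5714 0.0149]
hoodmouth R [0.7071 0.0124]
hood FR [0.7103 0.1225]
hood NL [0.5722 0.124 ]
deck near edge top [0.4736 0.1263]
deck near edge bot [ 0.4676 -0.1526]
green1 [ 0.389  -0.0325]
green2 [ 0.3635 -0.167 ]
bottle [0.5163 0.0863]
w 514 [ 0.6203 -0.0978] [6.446e-01 1.000e-04]
-0.095 80 0.6318 0.6203 0.6425
-0.085 45 0.6377 0.6203 0.6436
-0.075 45 0.6389 0.6346 0.6436
-0.065 49 0.6389 0.6344 0.6433
-0.055 48 0.6387 0.6342 0.6431
-0.045 45 0.6394 0.6354 0.6441
-0.035 49 0.6396 0.6352 0.644
-0.025 49 0.6394 0.635 0.6437
-0.015 49 0.6391 0.6348 0.6435
-0.005 53 0.64 0.6348 0.6446
0.005 2 0.6367 0.636 0.6374
t 113 [ 0.6179 -0.1043] [ 0.6472 -0.0043]
-0.095 16 0.6309 0.6179 0.6439
-0.085 12 0.6383 0.6327 0.6439
-0.075 12 0.6382 0.6326 0.6438
-0.065 8 0.6381 0.6326 0.6437
-0.055 9 0.6399 0.6362 0.6437
-0.045 9 0.6399 0.6361 0.6436
-0.035 9 0.6398 0.6361 0.6435
-0.025 8 0.6416 0.636 0.6472
-0.015 12 0.6415 0.6359 0.6471
-0.005 8 0.6415 0.6359 0.6471
```

```bash
python3 go.py .482 -.0935 .12 88.8
```

```text
at 1.75 [ 0.5442 -0.056   0.351 ] head 87.63 F [ 4.3 -4.   0.8] w -0.0
delta mm [-38.6 -61.5 231. ] turn [ 0.21  0.36 -1.17]
```

{"op": "jog_arm", "data": {
  "deltas": [-0.009,-0.011,0.045,0,0,-0.2,-1,-0.018,-0.022,0.09,0,0,-0.4,-1,-0.027,-0.034,0.135,0,0,-0.6,-1,-0.036,-0.045,0.18,0,0,-0.8,-1,-0.0455,-0.0565,0.21,0,0,-0.8,-1,-0.0455,-0.0565,0.23,0,0,-0.8,-1,-0.0455,-0.0565,0.23,0,0,-0.8,-1,-0.0455,-0.0565,0.23,0,0,-0.8,-1]
}}

```text
time: 2.55
tool_pos: [0.4828, -0.091, 0.1203]
tcp_rot: [-2.24, -2.202, 0.001]
wrist_force: [0.6, 0.2, 0.7]
width: -0.001
grip_force: 0.0
```

```bash
python3 go.py .482 -.0935 .053 88.8
```

```text
at 2.55 [ 0.4828 -0.091   0.1203] head 89.01 F [0.6 0.2 0.7] w -0.0
delta mm [-2.6 -0.7 67.3] turn [-0.04 -0.01  0.21]
```

{"op": "jog_arm", "data": {
  "deltas": [-0.0025,-0.001,0.03,0,0,0,-1,-0.0025,-0.001,0.05,0,0,0,-1,-0.0025,-0.001,0.06,0,0,0,-1,-0.0025,-0.001,0.067,0,0,0,-1,-0.0025,-0.001,0.067,0,0,0,-1,-0.0025,-0.001,0.067,0,0,0,-1]
}}

```text
time: 3.15
tool_pos: [0.483, -0.0938, 0.0544]
tcp_rot: [2.239, 2.201, 0.002]
wrist_force: [-0.4, 0.6, -0.7]
width: 0.004
grip_force: 0.0
```

```bash
python3 - <<'E'
from h import *
c=read_camera("wrist")
cv2.imwrite("pics/w2.png",cv2.convertScaleAbs(cv2.resize(c["color"],(800,600),interpolation=cv2.INTER_CUBIC),alpha=1.5))
E
python3 go.py .482 -.0935 .053 88.8
```

```text
at 3.2 [ 0.483  -0.0938  0.0545] head 89.01 F [-1.5 -0.5 -0.5] w -0.0
delta mm [ 0.3 -1.   1.5] turn [0.12 0.03 0.21]
```

View pics/w2.png

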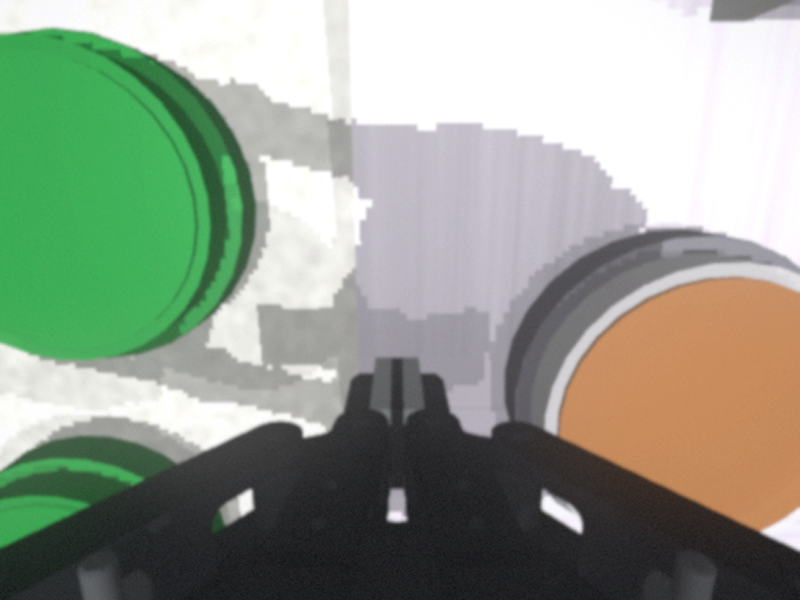

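{"op": "jog_arm", "data": {
  "deltas": [0,0.008,0.0015,0,0,0,-1,0,0.016,0.0015,0,0,0,-1,0,0.024,0.0015,0,0,0,-1,0,0.032,0.0015,0,0,0,-1,0,0.04,0.0015,0,0,0,-1,0,0.048,0.0015,0,0,0,-1,0,0.056,0.0015,0,0,0,-1,0,0.064,0.0015,0,0,0,-1]
}}

```text
time: 4.0
tool_pos: [0.545, -0.0946, 0.0519]
tcp_rot: [-2.238, -2.2, 0.004]
wrist_force: [-7.1, -0.2, 6.8]
width: 0.001
grip_force: 4.7
```

{"op": "jog_arm", "data": {
  "deltas": [0,0.004,0,0,0,0,-1,0,0.008,0,0,0,0,-1,0,0.012,0,0,0,0,-1,0,0.015,0,0,0,0,-1,0,0.018,0,0,0,0,-1,0,0.018,0,0,0,0,-1]
}}

```text
time: 4.6
tool_pos: [0.5636, -0.095, 0.0519]
tcp_rot: [-2.239, -2.201, 0.002]
wrist_force: [-4.4, 0.4, 6.2]
width: 0.0
grip_force: 3.2
```

```bash
python3 - <<'E'
from h import *
c=read_camera("top")
cv2.imwrite("pics/t3.png",cv2.convertScaleAbs(cv2.resize(c["color"][130:230,190:330],(700,500),interpolation=cv2.INTER_CUBIC),alpha=1.6))
c=read_camera("scene")
cv2.imwrite("pics/s3.png",cv2.convertScaleAbs(cv2.resize(c["color"][150:265,175:320],(700,555),interpolation=cv2.INTER_CUBIC),alpha=1.6))
E
python3 go.py .577 -.0955 .053 88.8
```

```text
at 4.7 [ 0.5636 -0.095   0.0519] head 89.01 F [-4.5  0.2  6.2] w 0.0
delta mm [-0.3 13.4 -1.1] turn [-0.11 -0.01  0.21]
```

View pics/s3.png

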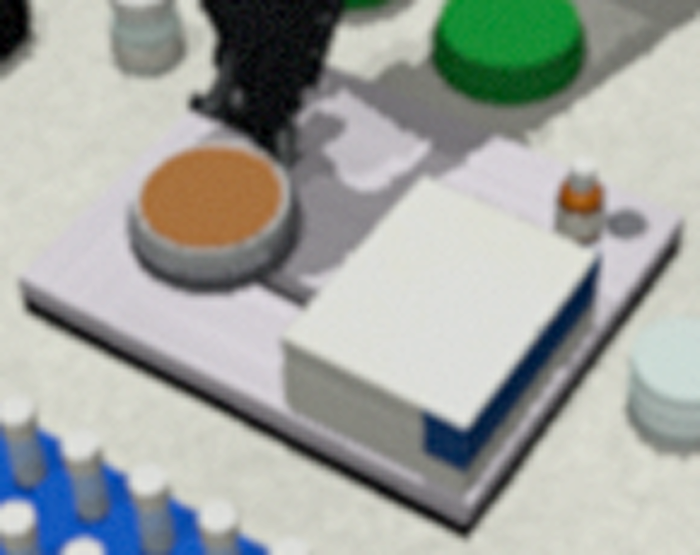

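The scene crop shows the carrier at (212,215), still flat and near the corner. The finger is behind it and the bottle hasn't moved.

{"op": "jog_arm", "data": {
  "deltas": [0,0.003,0,0,0,0,-1,0,0.006,0,0,0,0,-1,0,0.008,0,0,0,0,-1,0,0.01,0,0,0,0,-1,0,0.01,0,0,0,0,-1]
}}

```text
time: 5.2
tool_pos: [0.5733, -0.0951, 0.0519]
tcp_rot: [-2.239, -2.201, 0.003]
wrist_force: [-4.6, 0.4, 5.9]
width: -0.004
grip_force: 3.6
```

{"op": "jog_arm", "data": {
  "deltas": [0,0.001,0,0,0,0,-1,0,0.002,0,0,0,0,-1,0,0.002,0,0,0,0,-1]
}}

```text
time: 5.5
tool_pos: [0.575, -0.0951, 0.0519]
tcp_rot: [-2.239, -2.2, 0.003]
wrist_force: [-5.4, 0.3, 6.6]
width: 0.002
grip_force: 4.1
```

{"op": "jog_arm", "data": {
  "deltas": [0,0.001,0,0,0,0,-1,0,0.002,0,0,0,0,-1,0,0.002,0,0,0,0,-1]
}}

```text
time: 5.8
tool_pos: [0.577, -0.0951, 0.0519]
tcp_rot: [-2.239, -2.2, 0.003]
wrist_force: [-6.4, 0.6, 6.6]
width: 0.001
grip_force: 4.0
```

{"op": "jog_arm", "data": {
  "deltas": [0,0.001,0,0,0,0,-1,0,0.002,0,0,0,0,-1,0,0.002,0,0,0,0,-1]
}}

```text
time: 6.1
tool_pos: [0.5791, -0.0952, 0.0519]
tcp_rot: [-2.239, -2.2, 0.003]
wrist_force: [-5.5, -0.3, 7.4]
width: 0.003
grip_force: 4.0
```

{"op": "jog_arm", "data": {
  "deltas": [0,0.001,0,0,0,0,-1,0,0.002,0,0,0,0,-1,0,0.002,0,0,0,0,-1]
}}

```text
time: 6.4
tool_pos: [0.5798, -0.0952, 0.0519]
tcp_rot: [-2.237, -2.199, 0.006]
wrist_force: [-9.6, -0.1, 11.0]
width: -0.0
grip_force: 6.3
```

{"op": "jog_arm", "data": {
  "deltas": [0,0.001,0,0,0,0,-1,0,0.002,0,0,0,0,-1,0,0.002,0,0,0,0,-1]
}}

```text
time: 6.7
tool_pos: [0.5801, -0.0952, 0.0518]
tcp_rot: [-2.235, -2.197, 0.01]
wrist_force: [-14.8, 0.7, 13.6]
width: 0.003
grip_force: 9.4
```

The carrier has reached its stop, with force rising while the position holds. I'll back off, rise and move round to the right side.

{"op": "jog_arm", "data": {
  "deltas": [0,-0.01,0,0,0,0,-1,0,-0.035,0,0,0,0,-1,0,-0.035,-0.04,0,0,0,-1,0,-0.035,-0.085,0,0,0,-1,-0.02,-0.01,-0.1,0,0,-1,-1,-0.06,0.03,-0.1,0,0,-2,-1,-0.085,0.058,-0.1,0,0,-4,-1,-0.085,0.058,-0.1,0,0,-4,-1]
}}

```text
time: 7.5
tool_pos: [0.6448, -0.1853, 0.152]
tcp_rot: [2.161, 2.273, 0.002]
wrist_force: [-0.6, -0.0, -0.0]
width: 0.004
grip_force: 0.0
```

```bash
python3 - <<'E'
from h import *
for n in ("top","wrist"):
    c=read_camera(n); pickle.dump(c,open(n[0]+"4.pkl","wb"))
cv2.imwrite("pics/w4.png",cv2.convertScaleAbs(cv2.resize(c["color"],(800,600),interpolation=cv2.INTER_CUBIC),alpha=1.5))
E
python3 go.py .6415 -.182 .055 93
```

```text
at 7.6 [ 0.6408 -0.182   0.1509] head 92.92 F [-0.5 -0.4 -0.6] w 0.0
delta mm [-0.1  0.7 95.9] turn [-0.04 -0.03 -0.08]
```

View pics/w4.png

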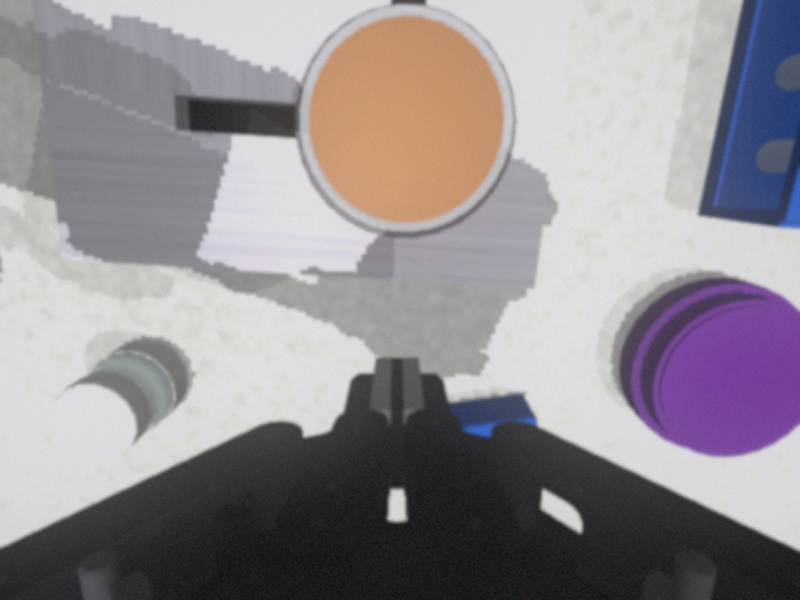

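The carrier is at the corner, centred at about (406,118), with leg 2 leaving at (408,2). The slide box is at (495,412) and the jar at (110,400). Both are clear of the fingers.

Run:
```python
from h import *
c=pickle.load(open("w4.pkl","rb"));k=.64
for n,u,v,z in [("dish",405.5,119,.06),("tray rim",406.5,120,.046),("leg1 start",187,112,.03),("leg1 at tray",295,119,.03),("leg2",408,1,.03),("box corner",447,405,.032),("jar cap",90,425,.06)]: print(n,onz(c,u*k,v*k,z)[:2].round(4))
```

```text
dish [ 0.6411 -0.0944]
tray rim [ 0.6418 -0.0934]
leg1 start [ 0.5378 -0.0936]
leg1 at tray [ 0.589  -0.0941]
leg2 [ 0.6399 -0.0415]
box corner [ 0.6727 -0.2389]
jar cap [ 0.4933 -0.2443]
```

{"op": "jog_arm", "data": {
  "deltas": [0,0,0.04,0,0,0,-1,0,0,0.08,0,0,0,-1,0,0,0.09,0,0,0,-1,0,0,0.096,0,0,0,-1,0,0,0.096,0,0,0,-1,0,0,0.096,0,0,0,-1]
}}

```text
time: 8.2
tool_pos: [0.6419, -0.1816, 0.0581]
tcp_rot: [2.16, 2.277, 0.002]
wrist_force: [0.3, -0.5, 0.5]
width: -0.001
grip_force: 0.0
```

{"op": "jog_arm", "data": {
  "deltas": [0,0,0.004,0,0,0,-1,0.01,0,0.004,0,0,0,-1,0.018,0,0.004,0,0,0,-1,0.024,0,0.004,0,0,0,-1,0.028,0,0.004,0,0,0,-1,0.032,0,0.004,0,0,0,-1,0.036,0,0.004,0,0,0,-1,0.036,0,0.004,0,0,0,-1]
}}

```text
time: 9.0
tool_pos: [0.6388, -0.145, 0.0521]
tcp_rot: [2.162, 2.279, 0.001]
wrist_force: [-0.2, -0.4, 0.5]
width: 0.002
grip_force: 0.3
```

{"op": "jog_arm", "data": {
  "deltas": [0.003,0,0,0,0,0,-1,0.006,0,0,0,0,0,-1,0.009,0,0,0,0,0,-1,0.012,0,0,0,0,0,-1,0.012,0,0,0,0,0,-1]
}}

```text
time: 9.5
tool_pos: [0.6379, -0.133, 0.0519]
tcp_rot: [-2.162, -2.279, -0.0]
wrist_force: [0.9, -2.2, 0.9]
width: 0.002
grip_force: 1.0
```

Run:
```python
from h import *
c=read_camera("wrist");pickle.dump(c,open("w5.pkl","wb"))
cv2.imwrite("pics/w5.png",cv2.convertScaleAbs(cv2.resize(c["color"],(800,600),interpolation=cv2.INTER_CUBIC),alpha=1.5))
```

```text
(no output)
```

View pics/w5.png

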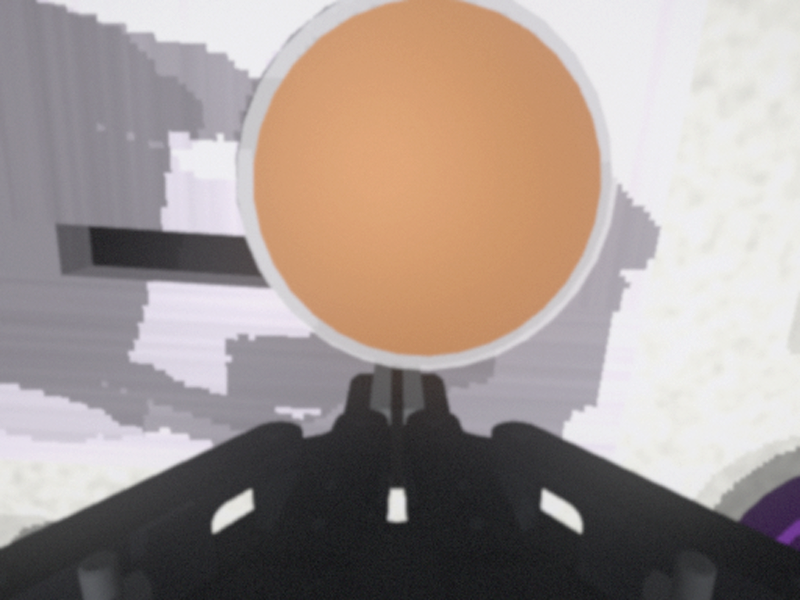

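The carrier has entered leg 2: its dish, centred at (427,178), is now beyond the line of leg 1 at row 255. The fingers touch it slightly left of centre.

{"op": "jog_arm", "data": {
  "deltas": [0.007,0.001,0,0,0,0,-1,0.014,0.003,0,0,0,0,-1,0.021,0.004,0,0,0,0,-1,0.028,0.005,0,0,0,0,-1,0.035,0.006,0,0,0,0,-1,0.042,0.007,0,0,0,0,-1,0.049,0.007,0,0,0,0,-1,0.053,0.008,0,0,0,0,-1]
}}

```text
time: 10.35
tool_pos: [0.6429, -0.0793, 0.0518]
tcp_rot: [-2.162, -2.279, 0.0]
wrist_force: [0.3, -2.1, 2.4]
width: 0.001
grip_force: 1.6
```

{"op": "jog_arm", "data": {
  "deltas": [0.003,0,0,0,0,0,-1,0.006,0,0,0,0,0,-1,0.009,0.001,0,0,0,0,-1,0.009,0.001,0,0,0,0,-1]
}}

```text
time: 10.75
tool_pos: [0.6435, -0.0706, 0.0517]
tcp_rot: [-2.162, -2.278, -0.0]
wrist_force: [0.4, -1.3, 1.0]
width: 0.003
grip_force: 0.7
```

{"op": "jog_arm", "data": {
  "deltas": [0.001,0,0,0,0,0,-1,0.002,0,0,0,0,0,-1,0.003,0,0,0,0,0,-1,0.003,0,0,0,0,0,-1]
}}

```text
time: 11.15
tool_pos: [0.6433, -0.068, 0.0517]
tcp_rot: [-2.162, -2.279, 0.0]
wrist_force: [0.5, -2.3, 2.2]
width: 0.002
grip_force: 1.2
```

{"op": "jog_arm", "data": {
  "deltas": [0.001,0,0,0,0,0,-1,0.002,0,0,0,0,0,-1,0.003,0,0,0,0,0,-1,0.004,0,0,0,0,0,-1,0.004,0,0,0,0,0,-1]
}}

```text
time: 11.65
tool_pos: [0.6432, -0.0657, 0.0517]
tcp_rot: [2.16, 2.278, -0.003]
wrist_force: [0.3, -7.1, -0.0]
width: 0.0
grip_force: 4.2
```

{"op": "jog_arm", "data": {
  "deltas": [0.001,0,0,0,0,0,-1,0.002,0,0,0,0,0,-1,0.003,0,0,0,0,0,-1,0.003,0,0,0,0,0,-1]
}}

```text
time: 12.05
tool_pos: [0.6433, -0.0654, 0.052]
tcp_rot: [2.157, 2.277, -0.007]
wrist_force: [0.1, -16.5, 0.3]
width: -0.0
grip_force: 8.3
```

{"op": "jog_arm", "data": {
  "deltas": [0.001,0,0,0,0,0,-1,0.002,0,0,0,0,0,-1,0.003,0,0,0,0,0,-1,0.003,0,0,0,0,0,-1]
}}

```text
time: 12.45
tool_pos: [0.6434, -0.0651, 0.0522]
tcp_rot: [2.155, 2.275, -0.01]
wrist_force: [0.6, -24.6, -0.3]
width: 0.001
grip_force: 12.5
```

It has stopped dead where the end of the slot should be. I'll back off, rise and check.

{"op": "jog_arm", "data": {
  "deltas": [-0.01,0,0,0,0,0,-1,-0.035,0,0,0,0,0,-1,-0.06,0,-0.01,0,0,0,-1,-0.08,0,-0.05,0,0,0,-1,-0.09,0,-0.095,0,0,0,-1,-0.09,0,-0.14,0,0,0,-1,-0.09,0,-0.17,0,0,0,-1,-0.09,0,-0.17,0,0,0,-1]
}}

```text
time: 13.25
tool_pos: [0.651, -0.148, 0.2287]
tcp_rot: [2.157, 2.273, 0.01]
wrist_force: [0.4, 0.8, 0.6]
width: 0.0
grip_force: 0.0
```

Run:
```python
from h import *
s=read_camera("scene");c=read_camera("wrist");pickle.dump(c,open("w6.pkl","wb"))
a=cv2.resize(c["color"],(700,525));b=cv2.resize(s["color"][140:275,165:345],(700,525),interpolation=cv2.INTER_CUBIC)
cv2.imwrite("pics/w6.png",cv2.convertScaleAbs(cv2.resize(c["color"],(800,600),interpolation=cv2.INTER_CUBIC),alpha=1.5))
cv2.imwrite("pics/s6.png",cv2.convertScaleAbs(b,alpha=1.6))
print(readout.read_state()["tool_pos"],readout.read_state()["wrist_force"])
```

```text
[ 0.64794168 -0.14724454  0.2225016 ] [-0.43121519  0.82344296 -0.29568219]
```

View pics/w6.png

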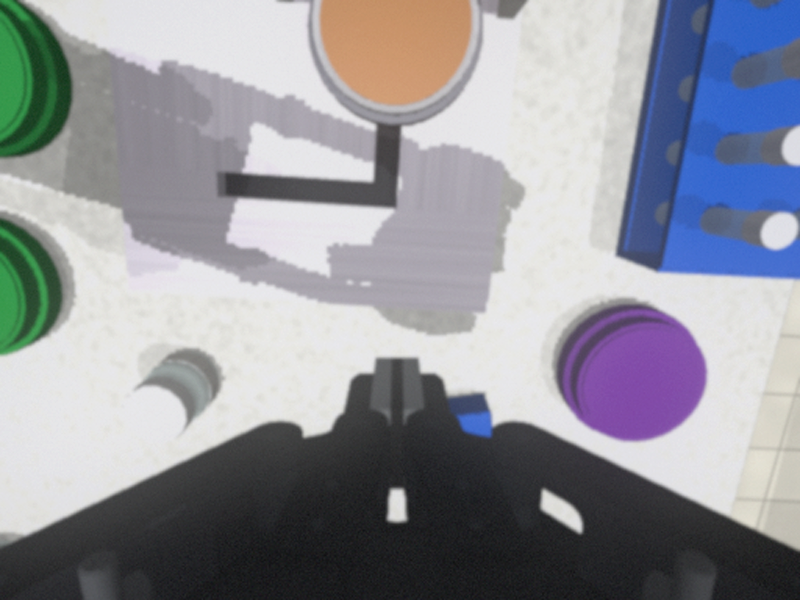

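View pics/s6.png

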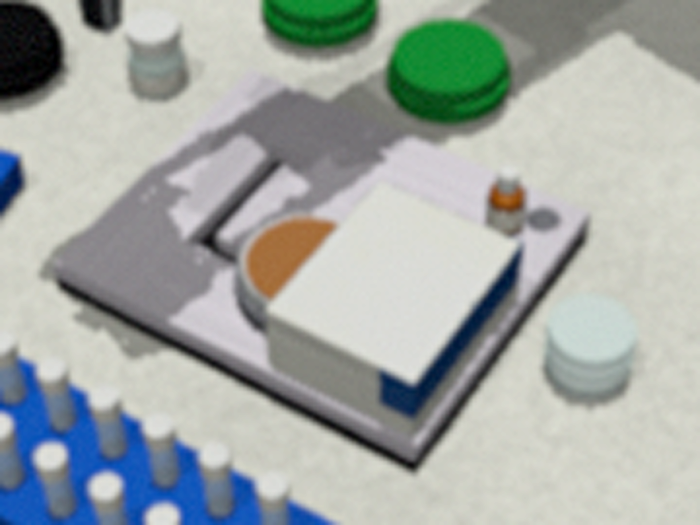

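The wrist view shows the near tray rim at (394,126) and the slot's corner outer edge at row 206. The scene view shows the carrier flat under the hood and everything else in place.

Run:
```python
from h import *
c=pickle.load(open("w6.pkl","rb"));k=.64
a=onz(c,394*k,125.5*k,.031);b=onz(c,387*k,206*k,.03);d=onz(c,395*k,118*k,.046);e=onz(c,397*k,29*k,.06)
print(a,b,d,e,"rim from corner (want 42 mm):",(a[1]-b[1]-.008)*1e3,(d[1]-b[1]-.008)*1e3)
```

```text
[ 0.6434835 -0.0526648  0.031    ] [ 0.64148772 -0.10202203  0.03      ] [ 0.64388983 -0.04975798  0.046     ] [ 0.64263304 -0.00618798  0.06      ] rim from corner (want 42 mm): 41.35723711322347 44.26405128127598
```

The rim sits 41–44 mm past the corner, against the 42 mm expected when fully home. The arm is clear, so I'm handing in.

```bash
python3 -c "
from h import *
print(finish_job())"
```

```text
the job is handed in; nothing more can be done
None
```

The carrier was pushed to the corner, then sideways under the hood to its stop at the slot's end; it looks flat and nothing else appears moved, the arm is clear, and the job was handed in at about 13 s.

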